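Run a fingertip along the chill block's lids

TASK

Shut the four flip lids of the sample chill block by running the fingertips lightly along its top, starting at its broad end, so that the lids go down one after another in that order and all end fully shut. Press gently, do not lift or bend back any lid, and leave the vials, tube and other things on the bench where they are.

Things in the scene. Friction and masses are not known exactly. Their poses are not given: they have to be found in the camera images.
- block: the chill block on its flat blue pad (270 x 190 x 6 mm), fixed; origin: centre of the pad's underside, on the bench. The dark metal block, 208 mm long (along x), 50 mm wide (y), is centred on the pad; its top and the shut lids' tops are 50 mm above the bench. Broad end: lidless flat top, x -104 to -74 mm. Narrow end: x 90 to 104 mm. Between them four compartments 42 mm apart, each with a white flip lid
- land (a point): the middle of the top face of the block's broad end (x = -89 mm, y = 0, 50 mm above the bench in the block's frame). The block rests on foam and sinks when pushed down: it starts to give at about 3 N, then 1 mm more per 1.2 N, 10 mm at most (then it is hard). It does not move sideways
- lid1_edge (a point): the middle of the upper free edge (towards the narrow end) of lid 1, counted from the broad end; moves with the lid. When shut it lies at x = -35 mm, y = 0, 50 mm above the bench in the block's frame
- lid1 (a joint): opening of lid 1 from the broad end, rad: 0 shut flat, more = farther up. White plate 38 mm along the row, 48 wide, 3 thick. Its hinge runs across the row on its side nearest the broad end (x = -73 mm, 47 mm up), so a finger moving along the top away from the broad end presses it down; the other way it catches under the edge. Stays where left; under 1 N at the free edge moves it
- lid2_edge (a point): the middle of the upper free edge (towards the narrow end) of lid 2, counted from the broad end; moves with the lid. When shut it lies at x = 7 mm, y = 0, 50 mm above the bench in the block's frame
- lid2 (a joint): opening of lid 2 from the broad end, rad: 0 shut flat, more = farther up. White plate 38 mm along the row, 48 wide, 3 thick. Its hinge runs across the row on its side nearest the broad end (x = -31 mm, 47 mm up), so a finger moving along the top away from the broad end presses it down; the other way it catches under the edge. Stays where left; under 1 N at the free edge moves it
- lid3_edge (a point): the middle of the upper free edge (towards the narrow end) of lid 3, counted from the broad end; moves with the lid. When shut it lies at x = 49 mm, y = 0, 50 mm above the bench in the block's frame
- lid3 (a joint): opening of lid 3 from the broad end, rad: 0 shut flat, more = farther up. White plate 38 mm along the row, 48 wide, 3 thick. Its hinge runs across the row on its side nearest the broad end (x = 11 mm, 47 mm up), so a finger moving along the top away from the broad end presses it down; the other way it catches under the edge. Stays where left; under 1 N at the free edge moves it
- lid4_edge (a point): the middle of the upper free edge (towards the narrow end) of lid 4, counted from the broad end; moves with the lid. When shut it lies at x = 91 mm, y = 0, 50 mm above the bench in the block's frame
- lid4 (a joint): opening of lid 4 from the broad end, rad: 0 shut flat, more = farther up. White plate 38 mm along the row, 48 wide, 3 thick. Its hinge runs across the row on its side nearest the broad end (x = 53 mm, 47 mm up), so a finger moving along the top away from the broad end presses it down; the other way it catches under the edge. Stays where left; under 1 N at the free edge moves it
- vial_a: amber vial with white cap standing upright on the pad beside the block, 20 mm across, 45 mm tall; origin under its centre. Leave it alone
- vial_b: second amber vial like vial_a, standing on the pad beside the block; origin under its centre. Leave it alone
- tube: sample tube lying on the pad beside the block, 95 x 15 x 15 mm, along its x axis; origin under its centre. Leave it alone
- pen: white marker pen with black cap lying on the bench to the right, 130 x 13 x 13 mm; origin under its centre. Leave it alone
- meter_a: black hand-held meter lying on the bench to the left, 95 x 55 x 18 mm; origin under its centre. Leave it alone
- meter_b: second black meter like meter_a; origin under its centre. Leave it alone
- mouse: black computer mouse on the bench to the right, 100 x 60 x 30 mm; origin under its centre. Leave it alone

How it is judged (in metres and radians):
On the way, in this order (a step that is already met when the one before it is completed fails the run):
1. lid 1 from the broad end is pressed shut by the fingers (under 0.09 rad), the lids after it still open (over 0.15 rad) (value of joint lid1 below 0.09 rad and contact force between the fingers and block above 0.1 N and value of joint each of lid2, lid3, lid4 above 0.15 rad).
2. lid 2 from the broad end is pressed shut by the fingers (under 0.09 rad), the lids after it still open (over 0.15 rad) (value of joint lid2 below 0.09 rad and contact force between the fingers and block above 0.1 N and value of joint each of lid3, lid4 above 0.15 rad).
3. lid 3 from the broad end is pressed shut by the fingers (under 0.09 rad), the lids after it still open (over 0.15 rad) (value of joint lid3 below 0.09 rad and contact force between the fingers and block above 0.1 N and value of joint lid4 above 0.15 rad).
4. lid 4 from the broad end is pressed shut by the fingers (under 0.09 rad) (value of joint lid4 below 0.09 rad and contact force between the fingers and block above 0.1 N).
At the end, for the whole second after the job is handed in: all four lids are shut (each under 0.09 rad, about 3 mm at its free edge) and stay so (value of joint each of lid1, lid2, lid3, lid4 below 0.09 rad); the robot touches nothing.
It fails at once if a lid is lifted or pushed farther open (over 1.0 rad; they start at 0.4 to 0.8) (value of joint any of lid1, lid2, lid3, lid4 above 1 rad).
It fails at once if the block or a lid is pressed hard (over 25 N) (contact force between any of the fingers, the arm and block above 25 N).
It fails at once if a vial, tube, pen, meter or mouse is moved by more than 15 mm, lifted or knocked over (distance of any of vial_a, vial_b, tube, pen, meter_a, meter_b, mouse from where it was at the start of the episode above 0.015 m or angle between any of vial_a, vial_b, tube, pen, meter_a, meter_b, mouse's own z axis and vertical above 0.3 rad).
It also fails if it takes over 42 s, if anything falls off the work surface, if the arm or the gripper's body presses on something with over 40 N, if the wrist force passes 120 N, or if a joint passes its speed limit or range.

ROBOT

A 6-joint arm with a two-finger parallel gripper is mounted at the origin on the work surface. World frame = base frame: x ahead of the robot, y to its left, z up, the work surface at z = 0. Lengths are in mm, angles in rad, forces in N, time in s.
With the tool pointing down it reaches from about 350 to 975 mm from the base axis. Payload 4.9 kg.
Tool frame: the origin (TCP) lies where the fingers leave the gripper's body, on its centre line; the fingertips stand robot.nose_length ahead of it and the grasp point (between the pads) lies 54 mm ahead of it (robot.nose_length is the distance from the TCP to the fingertips, in mm); z points along the fingers, y is the line along which they close (so a half turn about z gives the same grasp; the last joint's range is limited). The gripper opens to 85 mm and grips with 20 to 120 N. Pads are 22 mm wide; open, the fingers measure 114 mm over their backs; the gripper's body (76 mm by 85 mm) begins 54 mm behind the grasp point. The pads swing forward as they close: fully open they stand 13 mm farther back than shut.
Start: joints at [1.17, 0.053, 1.613, -0, 1.476, -0.119], TCP at [173.793, 600.332, 303.904] pointing down, gripper open.
Joint ranges: [-3.01, 3.01], [-1.01, 2.22], [0.06, 2.58], [-1.02, 4.17], [0.09, 2.62], [-3.14, 3.14]. Speed limits (rad/s): [2.57, 2.57, 3.14, 3.14, 3.14, 3.14].

INTERFACE

Orientations are given as a unit quaternion [x, y, z, w].
In Python, from plant import robot gives the robot as it stands.
- The arm moves only by the tool arm_command, never from a script. Its argument "targets" is a list of rows, each a list of 2 entries, a list of its own where there are three numbers: the shift along the tool's x, y, z scaled (see below), then the turn about the tool's z scaled (see below). In form: [[[x, y, z], twist], ...]. A call has 1 to 12 rows; each row shifts and turns the commanded pose from where the row before left it, along the tool's axes as they then stand; what a row does not reach is not made up. The controller multiplies each number of a shift by 2.5 cm and each number of a turn by 0.15 rad. A row lasts 1/10 s, in which the tool goes at most 50 mm and 8.59 degrees, less where a joint would pass 70% of its speed; a pose out of reach is approached as far as the arm can. A call with a number of a shift or a turn outside -1 to 1 is refused whole. A call with a gripper value outside its range is refused whole. "claw" is the opening, from -1 (shut) to 1 (fully open), set as the call begins (left out, the last holds). The fingers move at their own pace and stop on an object; "squeeze" is the grip in N (left out, the last holds). Time passes only in rows, so rows that do not move let the fingers close. It gives the time, the measured TCP pose, the force, the opening and the grip force at its end, in the units of the state.
- robot.sense(): the state, without advancing time (a new reading comes with each control period).
- robot.read_camera(name): name is "scene" or "top" or "wrist"; returns a dict with "color" (420x560x3 uint8, blue, green, red), "z_map" (420x560 float32, mm along the optical axis (not along the pixel's ray), 0 where there is no reading), "fx", "fy", "cx", "cy" (pixels), "k1" (the pictures are not rectified: a ray, as slopes to the right and down, at radius r is drawn at 1 + k1 r^2 times it, then the intrinsics apply), "R" (3x3) and "t" (3): a world point X has camera coordinates R X + t. Camera axes: x right, y down, z forward; pixel columns grow to the right and rows downward; lengths in mm; the calibration is good to about 2 mm. A picture is of the moment at which its call begins.
- robot.sign_off(): hands the job in; it is judged then, once.
The state is a dict: "time_s": time; "joint_pos": joint angles; "qvel": joint speeds; "joint_efforts": joint torques, N m; "position": TCP position; "tcp_rot": TCP orientation; "contact_force": force on the tool from outside, world axes, zero at the start; "torque": the same for the moment, N m; "finger_gap": finger opening in mm; "grasp_force": force on a finger pad.
Only numpy, scipy, OpenCV 4.12 (cv2) and the standard library are available. Lean on these libraries where they do the work, as an engineer would, in place of code of your own. Each camera call takes 0.05 s, during which the arm holds its last target. There are 200 camera calls.

## Working session

There is one attempt and no reset: what is moved stays moved. The work goes in short steps, Python scripts to look and compute and a tool call to move; the robot and the scene stay as the last step left them, time stands still between calls to the robot, and variables do not carry over. Pictures are saved under pics/ and viewed, at most 10 in all, crops included, and the job is handed in when it is done.

Besides the shell and the picture viewer there is one more tool, called after "Request:" by a JSON object that holds its "api" and its "payload", one argument or row to a line. arm_command: Moves the arm, as the interface text tells. Shifts and turns lie within -1 to 1; 1 stands for 2.5 cm of shift or 0.15 rad of turn. Its arguments: {"type":"object","properties":{"targets":{"type":"array","items":{"type":"array"}},"claw":{"type":"number"},"squeeze":{"type":"number"}},"required":["targets"]}

```bash
mkdir -p pics
cat > h.py <<'E'
import numpy as np, cv2
from plant import robot
from scipy.spatial.transform import Rotation as Rn
def pts(im):
    # world points for each pixel from depth
    h,w=im['z_map'].shape
    K=np.array([[im['fx'],0,im['cx']],[0,im['fy'],im['cy']],[0,0,1.]])
    u,v=np.meshgrid(np.arange(w),np.arange(h))
    p=np.stack([u,v],-1).reshape(-1,1,2).astype(np.float64)
    s=cv2.undistortPoints(p,K,np.array([im['k1'],0,0,0,0.])).reshape(h,w,2)
    z=im['z_map'][...,None]
    c=np.concatenate([s*z,z],-1)
    return (c-np.array(im['t']))@np.array(im['R'])
E
python3 - <<'E'
from h import *
s=robot.sense(); print(s, robot.nose_length)
for n in ['top','scene']:
    im=robot.read_camera(n); cv2.imwrite(f'pics/{n}1.png',im['color']); np.save(n+'.npy',im,allow_pickle=True)
    P=pts(im); print(n,im['k1'],-np.array(im['R']).T@im['t'], (im['z_map']>0).mean())
E
```

```text
{'time_s': 0.0, 'joint_pos': array([ 1.17001504e+00,  5.33618217e-02,  1.61430257e+00, -3.16456418e-05,
        1.47604385e+00, -1.19028618e-01]), 'qvel': array([ 0.00028313, -0.00040235, -0.00144947, -0.00011731,  0.00147786,
        0.00081513]), 'joint_efforts': array([ 8.08395816e-05, -3.93686843e+01, -3.70175350e+01, -1.16776023e-04,
        7.01686396e-03,  1.46847253e-05]), 'position': array([173.60642254, 599.89751314, 302.65468661]), 'tcp_rot': array([ 1.40409244e-01,  9.90092988e-01, -1.02631550e-03, -2.56619964e-04]), 'contact_force': array([ 0.28072079, -0.28027699, -0.08963993]), 'torque': array([0.02660348, 0.02887927, 0.00735927]), 'grasp_force': 0.0, 'finger_gap': 85.26644044538396} 72.6
top -0.03255627508583819 [ 279.05870065    4.97337744 1084.70004789] 0.9960544217687075
scene -0.15248068675142168 [1071.30773445 -730.58687708  821.0826926 ] 0.996062925170068
```

View pics/top1.png

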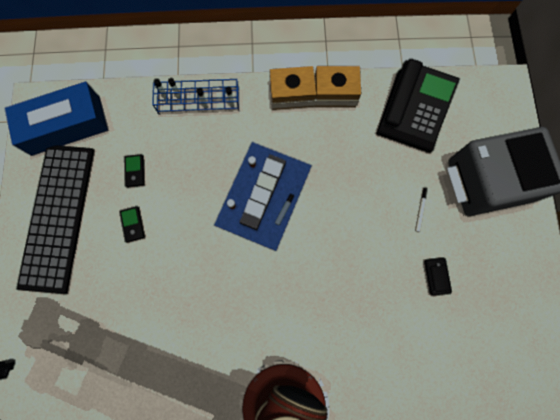

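View pics/scene1.png

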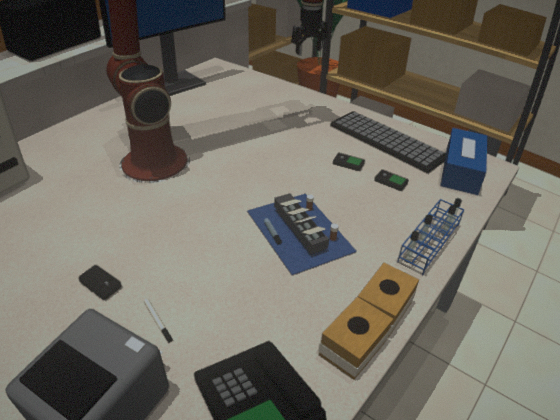

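The top view shows the blue pad at about (263,196). The broad end of the block is at the lower left, about (249,222), and the lids run up to about (274,163). The vials are on the left at (252,160) and (231,203), and the tube is on the right at (286,208). Next I'll measure the pad.

Run:
```python
from h import *
im=np.load('top.npy',allow_pickle=True).item(); P=pts(im); c=im['color'].astype(int)
roi=np.zeros(c.shape[:2],bool); roi[135:260,205:325]=1
m=roi&(c[...,0]>c[...,2]+35)&(c[...,0]>70)
m=cv2.morphologyEx(m.astype(np.uint8),cv2.MORPH_OPEN,np.ones((3,3)))
cn=max(cv2.findContours(m,cv2.RETR_EXTERNAL,cv2.CHAIN_APPROX_NONE)[0],key=cv2.contourArea)
K=np.array([[im['fx'],0,im['cx']],[0,im['fy'],im['cy']],[0,0,1.]])
s=cv2.undistortPoints(cn.astype(float),K,np.array([im['k1'],0,0,0,0.])).reshape(-1,2)
R=np.array(im['R']);C=-R.T@im['t']
d=np.c_[s,np.ones(len(s))]@R; W=C+d*((6-C[2])/d[:,2])[:,None]
r=cv2.minAreaRect(W[:,:2].astype(np.float32)); print(r); 
print('pad z',np.median(P[m>0][:,2]),'bench z',np.median(P[100:130,200:260,2]))
b=cv2.boxPoints(r); L=[b[1]-b[0],b[2]-b[1]]; e=max(L,key=np.linalg.norm); e/=np.linalg.norm(e)
if e[0]<0:e=-e
n=np.array([-e[1],e[0]]); o=np.array(r[0]); print('axis',e,np.arctan2(e[1],e[0]))
q=P[roi]; h=q[q[:,2]>25]; l=np.c_[(h[:,:2]-o)@e,(h[:,:2]-o)@n,h[:,2]]
k=abs(l[:,1])<24
for x in range(-115,116,6):
    z=l[k&(abs(l[:,0]-x)<3)]
    if len(z): print(x,len(z),z[:,2].max().round(1),np.median(z[:,2]).round(1),z[:,1].min().round(),z[:,1].max().round())
kk=(l[:,2]>42)&(l[:,2]<56)&(abs(l[:,1])<35)
print(np.percentile(l[kk],[1,50,99],axis=0))
```

```text
((561.1193237304688, 34.62904357910156), (186.21067810058594, 265.76617431640625), 65.18295288085938)
pad z 6.231625910936316 bench z 0.06504368435259449
axis [ 0.9076526 -0.4197221] -0.43313918
-103 39 53.7 47.3 -24.0 23.0
-97 40 53.9 50.1 -24.0 22.0
-91 43 54.6 50.0 -24.0 23.0
-85 38 53.9 49.8 -23.0 24.0
-79 44 53.8 49.7 -23.0 24.0
-73 39 55.7 50.7 -24.0 24.0
-67 45 57.9 52.6 -23.0 24.0
-61 44 59.9 56.5 -24.0 23.0
-55 50 63.9 60.1 -23.0 24.0
-49 44 69.0 63.4 -23.0 23.0
-43 43 70.5 66.1 -23.0 24.0
-37 11 68.1 66.1 -23.0 22.0
-31 53 55.1 49.0 -23.0 24.0
-25 44 60.3 52.8 -24.0 23.0
-19 48 63.1 56.7 -23.0 23.0
-13 45 66.5 60.5 -23.0 22.0
-7 47 68.6 64.4 -23.0 23.0
-1 40 72.0 67.8 -23.0 23.0
5 9 67.8 47.0 -23.0 14.0
11 49 56.5 49.1 -23.0 24.0
17 48 59.7 55.2 -24.0 23.0
23 48 66.5 60.1 -24.0 24.0
29 47 71.8 65.7 -23.0 24.0
35 52 76.1 71.1 -23.0 23.0
41 18 75.5 72.1 -23.0 23.0
47 6 48.3 44.5 -23.0 23.0
53 56 53.5 48.0 -23.0 24.0
59 43 58.6 52.7 -23.0 24.0
65 48 63.3 57.3 -22.0 24.0
71 44 67.5 60.9 -23.0 24.0
77 49 70.3 64.3 -23.0 23.0
83 40 71.8 67.4 -23.0 22.0
89 9 68.0 50.2 -23.0 20.0
95 32 54.9 49.8 -23.0 24.0
101 34 54.0 50.5 -24.0 22.0
107 11 51.9 47.9 -23.0 20.0
[[-102.47769125  -23.45768123   42.4290292 ]
 [ -28.11813149   -1.60400178   50.5131571 ]
 [ 104.14760167   25.75876458   55.84223018]]
```

Request:
{"api": "arm_command", "payload": {
  "targets": [
    [[0, 0, 0], 1],
    [[-1, -0.7, 0], 0],
    [[-1, -0.7, 0], 0],
    [[-1, -0.7, 0], 0],
    [[-1, -0.7, 0], 0],
    [[-1, -0.7, 0], 0],
    [[-1, -0.7, 0], 0],
    [[-1, -0.7, 0], 0],
    [[-1, -0.7, 0], 0],
    [[-1, -0.7, 0], 0],
    [[-1, -0.7, 0], 0]
  ],
  "claw": -1,
  "squeeze": 20
}}

```text
time_s: 1.2
position: [327.8, 335.5, 303.4]
tcp_rot: [0.214, 0.977, -0.0, -0.0]
contact_force: [0.8, 0.9, -0.9]
finger_gap: 0.0
grasp_force: 0.0
```

Request:
{"api": "arm_command", "payload": {
  "targets": [
    [[-1, -0.7, 0], 0],
    [[-1, -0.7, 0], 0],
    [[-1, -0.7, 0], 0],
    [[-1, -0.7, 0], 0],
    [[-1, -0.7, 0], 0],
    [[-1, -0.7, 0], 0],
    [[-1, -0.7, 0], 0],
    [[-1, -0.7, 0], 0],
    [[-1, -0.7, 0], 0],
    [[-1, -0.7, 0], 0],
    [[0, 0, 0], 0],
    [[0, 0, 0], 0]
  ]
}}

```text
time_s: 2.4
position: [481.3, 72.9, 303.3]
tcp_rot: [0.215, 0.977, 0.0, -0.001]
contact_force: [-0.7, 0.6, -0.7]
finger_gap: 0.2
grasp_force: 0.0
```

```bash
cat > w.py <<'E'
from h import *
s=robot.sense(); p=s['position']; R=Rn.from_quat(s['tcp_rot']).as_matrix()
o=np.array([561.1,34.6]);e=np.array([.90765,-.41972]);n=np.array([.41972,.90765])
d=p[:2]-o
print('t',s['time_s'],'block xy',(d@e).round(2),(d@n).round(2),'z',p[2].round(2),'tip z',((p+R[:,2]*robot.nose_length)[2]).round(2),'nose',robot.nose_length,'F',s['contact_force'].round(2),'toolx.e',(R[:2,0]@e).round(4),(R[:2,0]@n).round(4),'gap',s['finger_gap'],'R3',R[:,2].round(4))
E
python3 w.py
python3 - <<'E'
from h import *
im=robot.read_camera('wrist'); cv2.imwrite('pics/w1.png',im['color'])
P=pts(im);print(-np.array(im['R']).T@im['t'])
np.save('w1.npy',im,allow_pickle=True)
E
```

```text
t 2.4 block xy -88.53 1.26 z 303.32 tip z 230.72 nose 72.6 F [-0.68  0.65 -0.69] toolx.e -1.0 0.0 gap 0.236167806029178 R3 [-1.4e-03  4.0e-04 -1.0e+00]
[406.11047472 108.4538078  373.47387485]
```

View pics/w1.png

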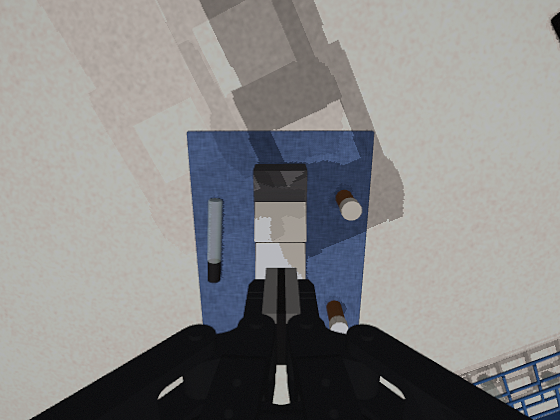

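The wrist view shows the fingertips at about (282,285), on the block's centre line (column about 280). The lidless broad end is at (280,180), with the vials to the right and the tube to the left. I'm going down.

Request:
{"api": "arm_command", "payload": {
  "targets": [
    [[0, 0, 1], 0],
    [[0, 0, 1], 0],
    [[0, 0, 1], 0],
    [[0, 0, 1], 0],
    [[0, 0, 1], 0],
    [[0, 0, 1], 0],
    [[0, 0, 0.5], 0],
    [[0, 0, 0], 0],
    [[0, 0, 0], 0],
    [[0, 0, 0], 0]
  ]
}}

```text
time_s: 3.45
position: [482.4, 73.4, 143.1]
tcp_rot: [0.214, 0.977, 0.0, 0.001]
contact_force: [0.8, -0.3, 0.3]
finger_gap: 0.3
grasp_force: 0.0
```

```bash
python3 w.py
python3 - <<'E'
from h import *
im=robot.read_camera('scene'); 
cv2.imwrite('pics/s2.png',cv2.resize(im['color'][120:290,200:400],None,fx=3.5,fy=3.5))
E
```

```text
t 3.45 block xy -87.72 2.23 z 143.12 tip z 70.52 nose 72.6 F [ 0.8  -0.31  0.26] toolx.e -1.0 -0.0017 gap 0.2957790921628396 R3 [ 0.0029  0.     -1.    ]
```

View pics/s2.png

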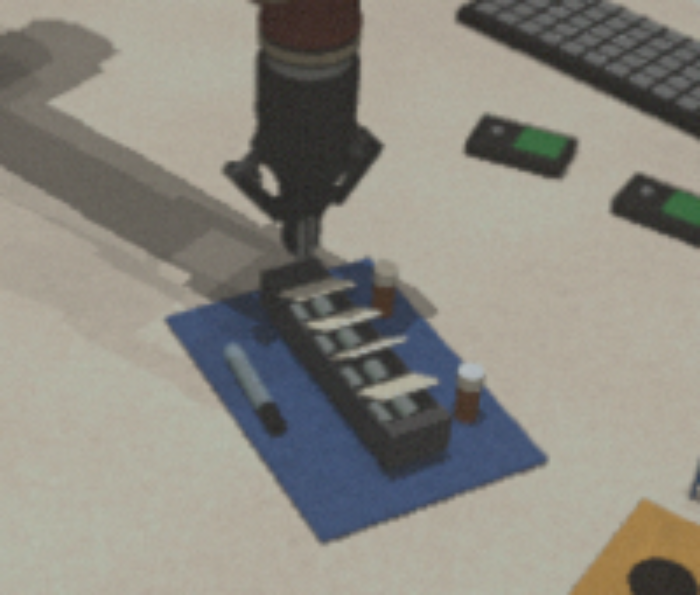

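The scene view (enlarged) shows the closed fingers at (302,250), just above the broad end. All four lids are open and everything else is untouched. I'm backing off lid 1 a little and coming down gently.

Request:
{"api": "arm_command", "payload": {
  "targets": [
    [[0.2, -0.06, 0.2], 0],
    [[0, 0, 0.2], 0],
    [[0, 0, 0.1], 0],
    [[0, 0, 0.1], 0],
    [[0, 0, 0], 0],
    [[0, 0, 0], 0]
  ]
}}

```text
time_s: 4.1
position: [476.3, 73.9, 126.3]
tcp_rot: [0.214, 0.977, -0.0, -0.0]
contact_force: [-1.5, -0.1, 0.3]
finger_gap: 0.1
grasp_force: 0.0
```

Request:
{"api": "arm_command", "payload": {
  "targets": [
    [[0, 0, 0.06], 0],
    [[0, 0, 0], 0]
  ]
}}

```text
time_s: 4.3
position: [476.3, 73.9, 124.8]
tcp_rot: [0.214, 0.977, -0.0, -0.0]
contact_force: [-0.8, 1.1, -0.2]
finger_gap: -0.0
grasp_force: 0.0
```

Request:
{"api": "arm_command", "payload": {
  "targets": [
    [[0, 0, 0.06], 0],
    [[0, 0, 0], 0]
  ]
}}

```text
time_s: 4.5
position: [476.2, 73.9, 123.2]
tcp_rot: [0.214, 0.977, -0.0, -0.0]
contact_force: [0.8, -0.6, -0.2]
finger_gap: -0.1
grasp_force: 0.0
```

Request:
{"api": "arm_command", "payload": {
  "targets": [
    [[0, 0, 0.06], 0],
    [[0, 0, 0], 0]
  ]
}}

```text
time_s: 4.7
position: [476.4, 73.9, 122.2]
tcp_rot: [0.214, 0.977, 0.0, 0.0]
contact_force: [-1.8, -1.1, 2.3]
finger_gap: 0.1
grasp_force: 1.3
```

Contact at TCP z of about 122.3, with roughly 2 N. I'll ease up 0.7 mm and sweep slowly.

Request:
{"api": "arm_command", "payload": {
  "targets": [
    [[-0.2, 0, -0.03], 0],
    [[-0.2, 0, 0], 0],
    [[-0.2, 0, 0], 0],
    [[-0.2, 0, 0], 0]
  ]
}}

```text
time_s: 5.1
position: [494.5, 65.5, 122.4]
tcp_rot: [0.214, 0.977, 0.0, -0.001]
contact_force: [-2.9, 0.2, 2.5]
finger_gap: -0.2
grasp_force: 1.1
```

Request:
{"api": "arm_command", "payload": {
  "targets": [
    [[-0.2, 0, 0], 0],
    [[-0.2, 0, 0], 0],
    [[-0.2, 0, 0], 0],
    [[-0.2, 0, 0], 0]
  ]
}}

```text
time_s: 5.5
position: [513.1, 56.9, 122.7]
tcp_rot: [0.214, 0.977, -0.0, 0.0]
contact_force: [0.2, 0.3, 0.1]
finger_gap: 0.1
grasp_force: 0.5
```

```bash
python3 w.py
cat > look.py <<'E'
from h import *
import sys
im=robot.read_camera('scene'); 
cv2.imwrite(f'pics/{sys.argv[1]}.png',cv2.resize(im['color'][160:280,240:360],None,fx=4.9,fy=4.9,interpolation=cv2.INTER_CUBIC))
E
python3 look.py s3
```

```text
t 5.5 block xy -52.98 0.12 z 122.66 tip z 50.06 nose 72.6 F [0.23 0.31 0.11] toolx.e -1.0 -0.0013 gap 0.1249297126516389 R3 [ 2.e-04 -1.e-04 -1.e+00]
```

View pics/s3.png

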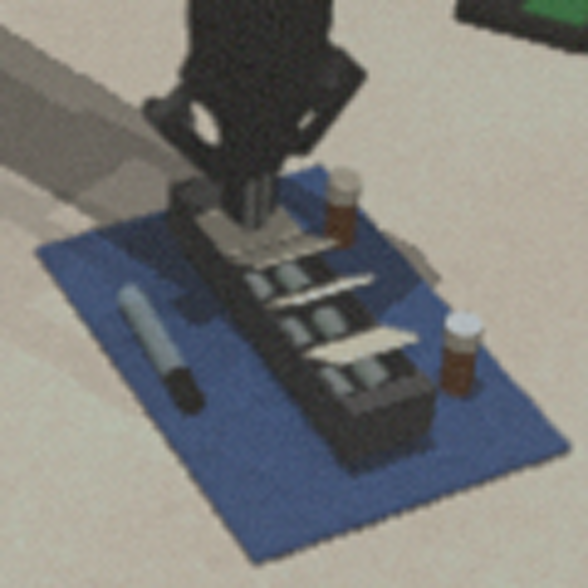

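The fingers are at (255,215) on lid 1, which looks flat, and lids 2–4 are still raised. The force is near zero, so I'll press lightly to make the contact certain before lid 2.

Request:
{"api": "arm_command", "payload": {
  "targets": [
    [[0, 0, 0.05], 0],
    [[-0.1, 0, 0], 0],
    [[0, 0, 0], 0]
  ]
}}

```text
time_s: 5.85
position: [514.8, 56.2, 121.5]
tcp_rot: [0.214, 0.977, 0.0, -0.0]
contact_force: [-1.4, 0.4, 3.8]
finger_gap: 0.0
grasp_force: 1.6
```

Request:
{"api": "arm_command", "payload": {
  "targets": [
    [[-0.2, 0, -0.02], 0],
    [[-0.2, 0, 0], 0],
    [[-0.2, 0, 0], 0],
    [[-0.2, 0, 0], 0]
  ]
}}

```text
time_s: 6.25
position: [533.2, 47.7, 121.6]
tcp_rot: [0.214, 0.977, -0.0, -0.0]
contact_force: [-2.6, 1.5, 3.0]
finger_gap: -0.3
grasp_force: 1.6
```

Request:
{"api": "arm_command", "payload": {
  "targets": [
    [[-0.2, 0, 0], 0],
    [[-0.2, 0, 0], 0],
    [[-0.2, 0, 0], 0],
    [[-0.2, 0, 0], 0],
    [[0, 0, 0.02], 0],
    [[0, 0, 0], 0]
  ]
}}

```text
time_s: 6.85
position: [552.2, 38.9, 121.9]
tcp_rot: [0.214, 0.977, -0.0, 0.001]
contact_force: [1.8, -0.7, 3.0]
finger_gap: 0.3
grasp_force: 1.4
```

```bash
python3 w.py; python3 look.py s4
```

```text
t 6.85 block xy -9.9 0.21 z 121.95 tip z 49.35 nose 72.6 F [ 1.81 -0.71  2.99] toolx.e -1.0 -0.0013 gap 0.25196208645867996 R3 [ 0.0028 -0.001  -1.    ]
```

View pics/s4.png

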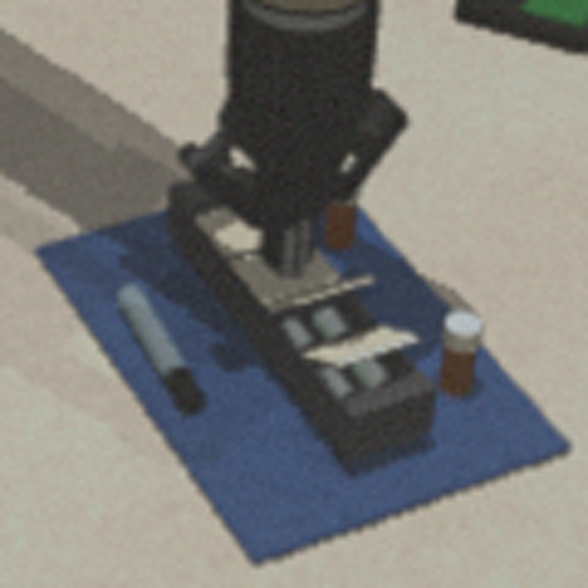

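Lid 2 (at about (300,285)) is flat under the fingers with about 3 N on it, and lids 3 and 4 are still open. On to lids 3 and 4 in the same way.

Request:
{"api": "arm_command", "payload": {
  "targets": [
    [[-0.2, 0, 0], 0],
    [[-0.2, 0, 0], 0],
    [[-0.2, 0, 0], 0],
    [[-0.2, 0, 0], 0]
  ]
}}

```text
time_s: 7.3
position: [568.5, 31.4, 120.6]
tcp_rot: [0.214, 0.977, 0.0, -0.002]
contact_force: [-4.0, 3.1, 4.0]
finger_gap: -0.2
grasp_force: 2.2
```

Request:
{"api": "arm_command", "payload": {
  "targets": [
    [[-0.2, 0, 0], 0],
    [[-0.2, 0, 0], 0],
    [[-0.2, 0, 0], 0],
    [[-0.2, 0, 0], 0],
    [[0, 0, 0.02], 0],
    [[0, 0, 0], 0]
  ]
}}

```text
time_s: 7.9
position: [588.5, 22.2, 121.4]
tcp_rot: [0.214, 0.977, -0.0, 0.001]
contact_force: [0.7, -0.9, 3.1]
finger_gap: 0.3
grasp_force: 1.7
```

Request:
{"api": "arm_command", "payload": {
  "targets": [
    [[-0.2, 0, 0], 0],
    [[-0.2, 0, 0], 0],
    [[-0.2, 0, 0], 0],
    [[-0.2, 0, 0], 0]
  ]
}}

```text
time_s: 8.3
position: [605.1, 14.5, 120.4]
tcp_rot: [0.214, 0.977, 0.0, -0.002]
contact_force: [-5.3, 2.9, 4.3]
finger_gap: -0.4
grasp_force: 2.7
```

```bash
python3 w.py
```

```text
t 8.3 block xy 48.37 0.28 z 120.42 tip z 47.82 nose 72.6 F [-5.34  2.93  4.26] toolx.e -1.0 -0.0012 gap -0.3519125939402883 R3 [-0.0032  0.0011 -1.    ]
```

Request:
{"api": "arm_command", "payload": {
  "targets": [
    [[-0.2, 0, 0], 0],
    [[-0.2, 0, 0], 0],
    [[-0.2, 0, 0], 0],
    [[-0.2, 0, 0], 0],
    [[-0.2, 0, 0], 0]
  ]
}}

```text
time_s: 8.8
position: [628.8, 3.6, 120.9]
tcp_rot: [0.214, 0.977, -0.0, 0.0]
contact_force: [-3.1, 0.7, 3.9]
finger_gap: 0.4
grasp_force: 2.0
```

Request:
{"api": "arm_command", "payload": {
  "targets": [
    [[-0.2, 0, 0], 0],
    [[-0.2, 0, 0], 0],
    [[-0.2, 0, 0], 0],
    [[0, 0, 0.02], 0],
    [[0, 0, 0], 0]
  ]
}}

```text
time_s: 9.3
position: [642.9, -2.9, 120.9]
tcp_rot: [0.214, 0.977, -0.0, 0.001]
contact_force: [0.9, -0.6, 3.9]
finger_gap: 0.4
grasp_force: 2.0
```

```bash
python3 w.py
```

```text
t 9.3 block xy 90.02 0.3 z 120.92 tip z 48.32 nose 72.6 F [ 0.85 -0.62  3.95] toolx.e -1.0 -0.0013 gap 0.3793295837638453 R3 [ 0.0026 -0.001  -1.    ]
```

Now I'll lift straight up and check.

Request:
{"api": "arm_command", "payload": {
  "targets": [
    [[0, 0, -0.2], 0],
    [[0, 0, -0.6], 0],
    [[0, 0, -1], 0],
    [[0, 0, -1], 0],
    [[0, 0, -1], 0],
    [[0, 0, -1], 0],
    [[0, 0, -1], 0],
    [[0, 0, 0], 0],
    [[0, 0, 0], 0],
    [[0, 0, 0], 0]
  ]
}}

```text
time_s: 10.3
position: [641.2, -2.3, 263.7]
tcp_rot: [0.214, 0.977, -0.0, -0.001]
contact_force: [0.6, 0.4, -0.3]
finger_gap: 0.1
grasp_force: 0.0
```

```bash
python3 w.py; python3 look.py s5
python3 - <<'E'
from h import *
o=np.array([561.1,34.6]);e=np.array([.90765,-.41972]);n=np.array([.41972,.90765])
for c in ['scene','wrist']:
    q=pts(robot.read_camera(c)).reshape(-1,3)
    X,Y,Z=(q[:,:2]-o)@e,(q[:,:2]-o)@n,q[:,2]
    print(c,[(x,int(k.sum()),np.median(Z[k]).round(1)) for x in range(-95,100,6) for k in [(abs(X-x)<3)&(abs(Y)<21)&(Z>20)&(Z<90)] if k.sum()>3])
E
```

```text
t 10.3 block xy 88.17 0.1 z 263.65 tip z 191.05 nose 72.6 F [ 0.62  0.42 -0.33] toolx.e -1.0 -0.0014 gap 0.08173814537757657 R3 [-2.8e-03  3.0e-04 -1.0e+00]
scene [(-95, 18, np.float64(49.1)), (-89, 23, np.float64(48.9)), (-83, 20, np.float64(49.0)), (-77, 21, np.float64(49.3)), (-71, 20, np.float64(49.9)), (-65, 20, np.float64(49.7)), (-59, 23, np.float64(48.9)), (-53, 20, np.float64(49.3)), (-47, 27, np.float64(49.5)), (-41, 20, np.float64(49.3)), (-35, 32, np.float64(49.3)), (-29, 13, np.float64(48.8)), (-23, 19, np.float64(49.3)), (-17, 27, np.float64(49.6)), (-11, 20, np.float64(48.9)), (-5, 22, np.float64(49.4)), (1, 25, np.float64(49.3)), (7, 30, np.float64(49.0)), (13, 14, np.float64(48.7)), (19, 24, np.float64(49.4)), (25, 27, np.float64(49.4)), (31, 28, np.float64(48.6)), (37, 22, np.float64(48.8)), (43, 26, np.float64(49.2)), (49, 28, np.float64(49.3)), (55, 20, np.float64(48.4)), (61, 24, np.float64(48.5)), (67, 22, np.float64(49.0)), (73, 30, np.float64(49.0)), (79, 25, np.float64(48.7)), (85, 26, np.float64(49.5)), (91, 25, np.float64(49.3)), (97, 32, np.float64(49.3))]
wrist [(-59, 55, np.float64(49.9)), (-53, 547, np.float64(50.1)), (-47, 573, np.float64(50.0)), (-41, 538, np.float64(50.0)), (-35, 542, np.float64(49.6)), (-29, 503, np.float64(49.2)), (-23, 517, np.float64(49.9)), (-17, 491, np.float64(50.0)), (-11, 487, np.float64(50.1)), (-5, 503, np.float64(50.0)), (1, 446, np.float64(50.1)), (7, 448, np.float64(49.9)), (13, 498, np.float64(49.3)), (19, 441, np.float64(50.0)), (25, 438, np.float64(50.0)), (31, 427, np.float64(50.0)), (37, 428, np.float64(50.0)), (43, 408, np.float64(50.0)), (49, 376, np.float64(49.6)), (55, 435, np.float64(49.4)), (61, 379, np.float64(50.1)), (67, 394, np.float64(50.1)), (73, 376, np.float64(50.1)), (79, 364, np.float64(50.0)), (85, 363, np.float64(50.0)), (91, 358, np.float64(50.0)), (97, 351, np.float64(50.1))]
```

View pics/s5.png

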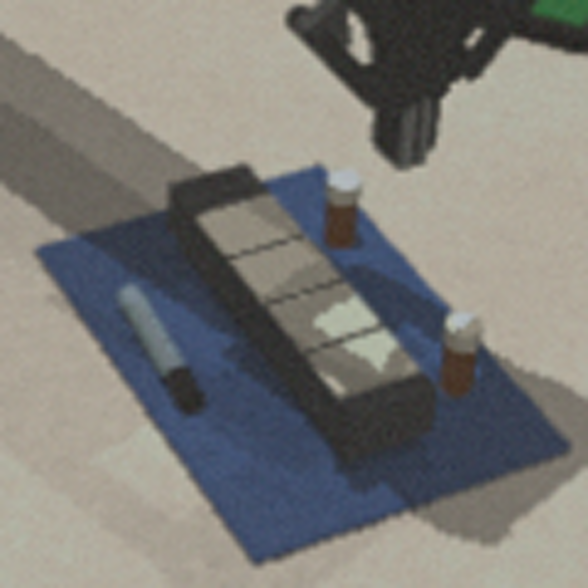

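The picture shows all four lids flat, from (250,220) to (370,370), with the vials and tube where they were. The depth reads level at 50 mm. I'm handing it in.

```bash
python3 -c "from plant import robot; print(robot.sign_off())"
```

```text
the job is handed in; nothing more can be done
None
```

I swept the four lids shut in order from the broad end with at most about 7 N at each check. They measured level at 50 mm afterwards, the vials and tube had not moved, and I handed the job in at about 10 s; no verdict came back.

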